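Stand the kit case on its heavy end

TASK

Find out which end of the long steel kit case is the heavy one: lift the case well clear of the bench by its swing handle and see which end sinks. Then stand the case upright on that heavy end, in the middle of the black rubber mat, and let go of it. Leave the short case where it is.

Things in the scene. Friction and masses are not known exactly. Their poses are not given: they have to be found in the camera images.
- case: The longer of two dark steel kit cases, 120 (x) x 56 (y) x 50 (z) mm, 0.6 kg, lying flat; origin at its middle, z up through the lid. Ends look alike; a hidden load sits at +x or -x, varying. Lifted by its swing handle it hangs about 50 degrees from level, heavy end low. Set its low edge down, then move the grip toward the heavy end: it swings up on that end. Lowered straight, it may fall flat.
- bail (a joint): The case's swing handle: pivots at case x = 0, z = +18 mm; arms at y = +-32 mm; black cross grip 16 wide, 14 high, 60 mm long along y, its middle 100 mm from the pivot, at the start standing over the lid. Angle in rad: 0 square to the lid, positive leaning to the case's +x end; slight friction. With the case hanging from the upright handle, a negative value means the +x end has sunk.
- mat: Square black rubber mat lying fixed on the bench, 130 x 130 x 3 mm; origin in the middle of its underside, z up.
- short_case: The shorter case, same steel, 76 x 56 x 50 mm, with no swing handle over its lid; origin at its middle, z up. A bystander.
There are look-alikes about, which are no part of the job. What is shaped like the case but brown is not meant.

How it is judged (in metres and radians):
On the way:
1. the long case is lifted clear of the bench and hangs tilted, its middle more than 75 mm up (height (world z) of case above 0.075 m and angle between case's own z axis and vertical above 0.3 rad), for 0.2 s.
At the end, for the whole second after the job is handed in: The long case stands upright on its heavy end (its length within 10 degrees of vertical) on the rubber mat, its middle within 45 mm of the mat's middle seen from above, at rest and let go (angle between the x axis of case and the z axis of mat, either way round below 0.17 rad and height (world z) of load_heavy_c0 below 0.045 m and height (world z) of case below 0.07 m and horizontal distance between case and mat below 0.045 m and linear speed of case below 0.02 m/s); the robot touches nothing.
It fails at once if the short case is pushed more than 30 mm (distance of short_case from where it was at the start of the episode above 0.03 m).
It also fails if it takes over 48 s, if anything falls off the work surface, if the arm or the gripper's body presses on something with over 40 N, if the wrist force passes 120 N, or if a joint passes its speed limit or range.

ROBOT

A 6-joint arm with a two-finger parallel gripper is mounted at the origin on a cart in front of the work surface, level with it; the furniture and walls round the work are solid. World frame = base frame: x ahead of the robot, y to its left, z up, the work surface at z = 0. Lengths are in mm, angles in rad, forces in N, time in s.
With the tool pointing down it reaches from about 300 to 950 mm from the base axis. Payload 3.1 kg.
Tool frame: the origin (TCP) lies at the very end of the fingers, on their centre line; the grasp point (between the pads) lies 19 mm behind it (bot.grip_depth is the distance from the TCP to the grasp point, in mm); z points along the fingers, y is the line along which they close (so a half turn about z gives the same grasp; the last joint's range is limited). The gripper opens to 85 mm and grips with 20 to 120 N. Pads are 22 mm wide; open, the fingers measure 114 mm over their backs; the gripper's body (76 mm by 85 mm) begins 54 mm behind the grasp point. The pads swing forward as they close: fully open they stand 13 mm farther back than shut.
Start: joints at [-1.389, 0.308, 1.634, -0, 1.2, -0.07], TCP at [155.69, -605.304, 231.272] pointing down, gripper open.
Joint ranges: [-3.06, 3.06], [-0.79, 1.96], [0.05, 2.63], [-1.19, 4.34], [0.05, 2.64], [-2.94, 2.94]. Speed limits (rad/s): [2.79, 2.79, 3.14, 3.14, 3.14, 3.14].

INTERFACE

Orientations are given as a unit quaternion [w, x, y, z].
In Python, from bench import bot gives the robot as it stands.
- The arm moves only by the tool servo_tool, never from a script. Its argument "rows" is a list of rows, each a list of 3 entries, a list of its own where there are three numbers: the opening, from -1 (shut) to 1 (fully open), then the shift along the tool's x, y, z in m, then the turn about the tool's z in degrees. In form: [[gripper, [x, y, z], spin], ...]. A call has 1 to 8 rows; each row is the pose to reach, as a shift and turn from the pose commanded when the call began, along the tool's axes at that moment; what a row does not reach only later rows make up. A row lasts 1/8 s, in which the tool goes at most 62.5 mm and 10.7 degrees, less where a joint would pass 70% of its speed; a pose out of reach is approached as far as the arm can. A call with a gripper value outside its range is refused whole. The fingers move at their own pace and stop on an object; "newtons" is the grip in N (left out, the last holds). Time passes only in rows, so rows that repeat a pose let the fingers close. It gives the time, the measured TCP pose, the force, the opening and the grip force at its end, in the units of the state.
- bot.state(): the state, without advancing time (a new reading comes with each control period).
- bot.snapshot(name): name is "scene" or "top"; returns the picture (480x640x3 uint8, blue, green, red); there is no depth.
- bot.calibration(name): a dict with "fx", "fy", "cx", "cy" (pixels), "eye" and "rotation" of the camera in the world. Camera axes: x right, y down, z forward; pixel columns grow to the right and rows downward; lengths in mm; the calibration is good to about 2 mm. A picture is of the moment at which its call begins. calibration takes no time and is no camera call.
- bot.job_done(): hands the job in; it is judged then, once.
The state is a dict: "time": time; "qpos": joint angles; "joint_vel": joint speeds; "joint_efforts": joint torques, N m; "tool_pos": TCP position; "ee_rot": TCP orientation; "force": force on the tool from outside, world axes, zero at the start; "wrist_torque": the same for the moment, N m; "width": finger opening in mm; "grasp_force": force on a finger pad.
Only numpy, scipy, OpenCV 4.12 (cv2) and the standard library are available. Lean on these libraries where they do the work, as an engineer would, in place of code of your own. Each camera call takes 0.05 s, during which the arm holds its last target. There are 200 camera calls.

## Working session

There is one attempt and no reset: what is moved stays moved. The work goes in short steps, Python scripts to look and compute and a tool call to move; the robot and the scene stay as the last step left them, time stands still between calls to the robot, and variables do not carry over. Pictures are saved under pics/ and viewed, at most 10 in all, crops included, and the job is handed in when it is done.

Besides the shell and the picture viewer there is one more tool, called after "Emit:" as name([rows], argument=value, ...), one row to a line, values as JSON. servo_tool: Moves the arm, as the interface text tells. Its arguments: {"type":"object","properties":{"rows":{"type":"array"},"newtons":{"type":"number"}},"required":["rows"]}

```bash
mkdir -p pics; ls; python3 - <<'E'
from bench import bot
import cv2
for n in("scene","top"):
    cv2.imwrite(f"pics/{n}0.png",bot.snapshot(n)); print(n,bot.calibration(n))
print(bot.state())
E
```

```text
pics
scene {'fx': 439.5327352951182, 'fy': 439.5327352951182, 'cx': 322.50047167985883, 'cy': 240.38255723399163, 'eye': array([221.83719013, 419.21391517, 549.57680865]), 'rotation': array([ 0.11890886, -0.24730764,  0.84835728, -0.45275771])}
top {'fx': 523.5542309964212, 'fy': 523.5542309964212, 'cx': 318.109322249644, 'cy': 239.06405126432009, 'eye': array([ 441.01409557, -204.84405235,  890.89937553]), 'rotation': array([-0.05130124,  0.71153417, -0.69938999,  0.0440562 ])}
{'time': 0.1, 'qpos': array([-1.38869296e+00,  3.08930612e-01,  1.63506369e+00,  1.82344885e-05,
        1.19971390e+00, -6.96852398e-02]), 'joint_vel': array([-0.00048684, -0.00179231, -0.00219041,  0.00061148, -0.00092624,
        0.00027857]), 'joint_efforts': array([-4.98112713e-04, -4.16408229e+01, -2.77644575e+01, -1.69264745e-04,
        4.05518746e-03, -3.04986777e-06]), 'tool_pos': array([ 155.56153928, -604.55439047,  230.15191905]), 'ee_rot': array([-1.05658062e-03,  9.92085635e-01,  1.25558650e-01, -5.09454172e-05]), 'force': array([-0.07497808, -0.43981407, -0.40444353]), 'wrist_torque': array([-0.00860211,  0.01969157, -0.00895717]), 'grasp_force': 0.0, 'width': 85.21281303411921}
```

View pics/top0.png

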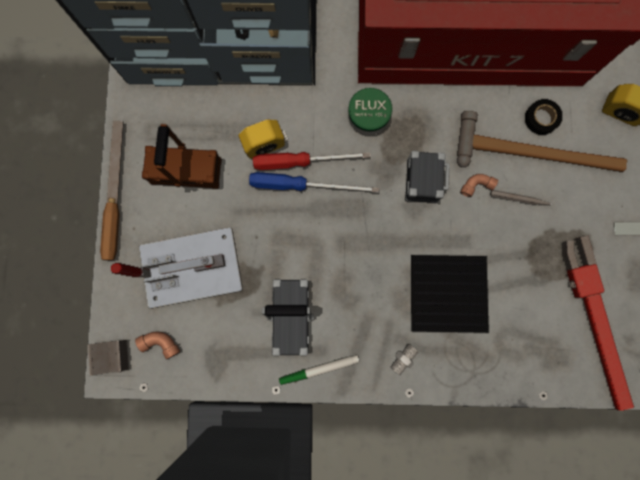

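View pics/scene0.png

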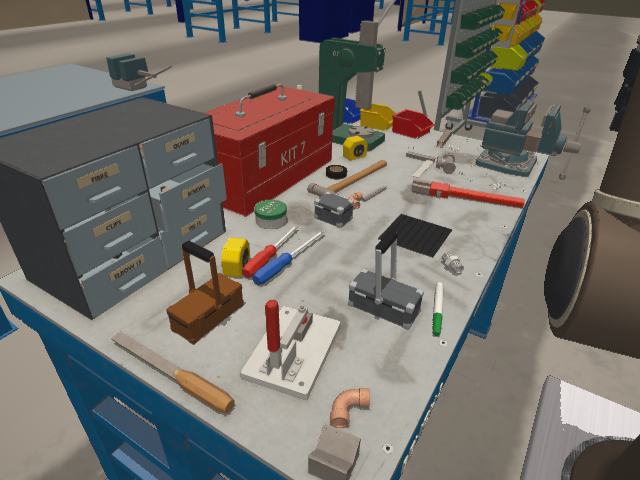

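The top view shows the long case with its lid corners at (273,280), (309,280), (310,355) and (273,355). Its black grip runs from (265,311) to (313,311). The mat spans (411,255) to (489,332), and the short case is near (426,176). In the scene view the handle stands upright, and the brown case is the look-alike.

```bash
cat > h.py <<'E'
from bench import bot
import numpy as np
from scipy.spatial.transform import Rotation as R
def ray(n,u,v):
    c=bot.calibration(n); q=c['rotation']
    d=R.from_quat(q,scalar_first=True).apply([(u-c['cx'])/c['fx'],(v-c['cy'])/c['fy'],1]); return c['eye'],d
def at(n,u,v,z):
    e,d=ray(n,u,v); return (e+d*(z-e[2])/d[2]).round(1)
def px(n,p):
    c=bot.calibration(n); x=R.from_quat(c['rotation'],scalar_first=True).inv().apply(np.array(p)-c['eye'])
    return (x[:2]/x[2]*c['fx']+[c['cx'],c['cy']]).round(1)
def tool(dx):  # world mm -> tool axes mm
    return R.from_quat(bot.state()['ee_rot'],scalar_first=True).inv().apply(dx).round(1)
E
python3 - <<'E'
from h import *
for p in((273,280),(309,280),(310,355),(273,355)): print('lid',at('top',*p,50))
for p in((265,311),(313,311)): print('grip',at('top',*p,147))
for p in((411,255),(488,256),(489,332),(411,331)): print('mat',at('top',*p,3))
print('short',at('top',426,172,50))
print('scene grip',at('scene',387,242,145))
print(R.from_quat(bot.state()['ee_rot'],scalar_first=True).as_matrix().round(3))
E
```

```text
lid [ 487.6 -124.    50. ]
lid [ 488.6 -181.8   50. ]
lid [ 370.8 -185.7   50. ]
lid [ 369.7 -127.4   50. ]
grip [ 438.4 -123.3  147. ]
grip [ 439.7 -190.9  147. ]
mat [ 536.8 -353.2    3. ]
mat [ 537.3 -483.8    3. ]
mat [ 410.  -482.2    3. ]
mat [ 409.2 -352.4    3. ]
short [ 669.5 -370.8   50. ]
scene grip [ 437.9 -146.4  145. ]
[[ 0.968  0.249 -0.   ]
 [ 0.249 -0.968  0.002]
 [ 0.    -0.002 -1.   ]]
```

Emit:
servo_tool([
  [1,[0.048,-0.045,0],-9],
  [1,[0.096,-0.091,0],-18],
  [1,[0.144,-0.136,0],-28],
  [1,[0.192,-0.182,0],-37],
  [1,[0.24,-0.227,0],-46],
  [1,[0.288,-0.272,0],-55],
  [1,[0.336,-0.318,0.02],-65],
  [1,[0.385,-0.364,0.04],-74],
], newtons=60)

```text
time: 1.1
tool_pos: [420.9, -183.7, 200.7]
ee_rot: [0.001, 0.715, 0.699, 0.0]
force: [1.0, -0.2, 0.6]
width: 85.4
grasp_force: 0.0
```

Emit:
servo_tool([
  [1,[0,0,0],0],
  [1,[0,0,0],0],
])

```text
time: 1.35
tool_pos: [419.6, -185.3, 200.4]
ee_rot: [-0.0, 0.717, 0.698, -0.0]
force: [-0.7, -0.7, 0.4]
width: 85.3
grasp_force: 0.0
```

```bash
python3 - <<'E'
from h import *
s=bot.state();print(R.from_quat(s['ee_rot'],scalar_first=True).as_matrix().round(3), s['tool_pos'],s['force'],tool(np.array([438,-157,124])-s['tool_pos']))
import cv2
im=bot.snapshot('scene'); cv2.imwrite('pics/a.png',im)
E
```

```text
[[ 0.027  1.    -0.001]
 [ 1.    -0.027 -0.   ]
 [-0.    -0.001 -1.   ]] [ 419.6227024  -185.27194122  200.37881552] [-0.74887993 -0.73953451  0.36738758] [28.8 17.7 76.4]
```

View pics/a.png

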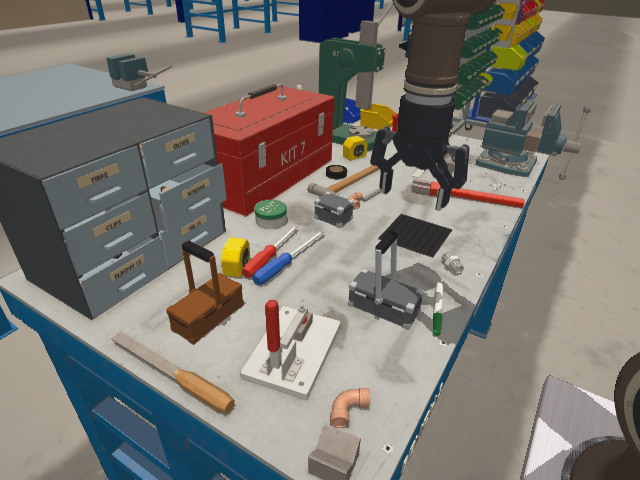

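The scene view shows the gripper at about (418,195), behind and above the grip at (387,242). Next I align over the grip, then descend and close.

Emit:
servo_tool([
  [1,[0.031,0.018,0],0],
  [1,[0.031,0.018,0.04],0],
  [1,[0.031,0.018,0.076],0],
  [1,[0.031,0.018,0.076],0],
  [-1,[0.031,0.018,0.076],0],
  [-1,[0.031,0.018,0.076],0],
  [-1,[0.031,0.018,0.076],0],
  [-1,[0.031,0.018,0.076],0],
], newtons=60)

```text
time: 2.4
tool_pos: [439.2, -155.3, 125.8]
ee_rot: [0.001, 0.716, 0.698, -0.0]
force: [-2.0, 0.5, 5.8]
width: 15.3
grasp_force: 57.9
```

Emit:
servo_tool([
  [-1,[0,0,0],0],
  [-1,[0,0,0],0],
  [-1,[0,0,0],0],
  [-1,[0,0,0],0],
])

```text
time: 2.9
tool_pos: [438.9, -155.3, 125.8]
ee_rot: [0.0, 0.716, 0.698, -0.0]
force: [-2.2, -0.3, 5.9]
width: 15.2
grasp_force: 57.8
```

Emit:
servo_tool([
  [-1,[0,0,-0.02],0],
  [-1,[0,0,-0.04],0],
  [-1,[0,0,-0.06],0],
  [-1,[0,0,-0.08],0],
  [-1,[0,0,-0.1],0],
  [-1,[0,0,-0.12],0],
  [-1,[0,0,-0.12],0],
  [-1,[0,0,-0.12],0],
], newtons=100)

```text
time: 3.9
tool_pos: [437.4, -154.2, 242.9]
ee_rot: [-0.002, 0.717, 0.697, -0.001]
force: [0.3, -0.1, -6.8]
width: 14.2
grasp_force: 97.8
```

Emit:
servo_tool([
  [-1,[0,0,0],0],
  [-1,[0,0,0],0],
  [-1,[0,0,0],0],
  [-1,[0,0,0],0],
  [-1,[0,0,0],0],
  [-1,[0,0,0],0],
  [-1,[0,0,0],0],
  [-1,[0,0,0],0],
])

```text
time: 4.9
tool_pos: [438.7, -154.9, 244.7]
ee_rot: [-0.0, 0.717, 0.697, -0.0]
force: [-0.3, 0.1, -6.4]
width: 14.5
grasp_force: 97.8
```

```bash
python3 - <<'E'
from h import *
s=bot.state();print(s['tool_pos'],s['force'],s['wrist_torque'],s['width'])
import cv2
im=bot.snapshot('scene'); cv2.imwrite('pics/b.png',cv2.resize(im[80:380,220:540],None,fx=1.8,fy=1.8))
E
```

```text
[ 438.71943894 -154.85065263  244.65384797] [-0.27912036  0.12470757 -6.44821449] [-0.01785075  0.01467388  0.02127011] 14.539421574952451
```

View pics/b.png

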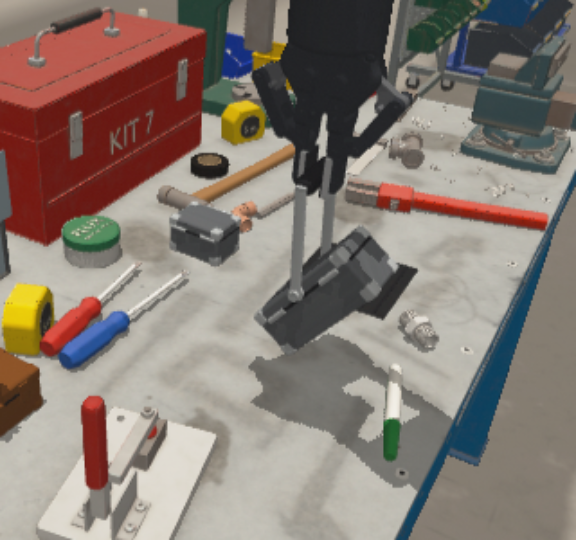

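The case hangs with its left end in the picture (the world +x side, towards the cabinets) low, the low corner at crop (287,348). I'll check that against a projected model and plan the placing from it.

```bash
python3 - <<'E'
from h import *
import cv2
P=np.array([438.7,-155,163.7])
im=cv2.imread('pics/b.png')
for t,col in((50,(0,255,0)),(-50,(0,0,255))):
    r=R.from_euler('y',t,degrees=True)
    pts=[((px('scene',P+r.apply([x,28,z-18]))-[220,80])*1.8).round(0) for x,z in((60,-25),(60,25),(-60,25),(-60,-25))]
    print(t,pts); cv2.polylines(im,[np.array(pts,int)],True,col,1)
cv2.imwrite('pics/b2.png',im)
s=bot.state()
print('edge rel',R.from_euler('y',50,degrees=True).apply([60,0,-43]))
# final grip x,y over mat: lid faces +x, pivot 18 ahead of centre
print(tool(np.array([473.3+18-48.6,-418,s['tool_pos'][2]])-s['tool_pos']))
E
```

```text
50 [array([279., 348.]), array([246., 307.]), array([335., 246.]), array([373., 292.])]
-50 [array([223., 243.]), array([264., 224.]), array([333., 338.]), array([290., 352.])]
edge rel [  5.62734553   0.         -73.6025338 ]
[-262.9   11.2    0. ]
```

View pics/b2.png

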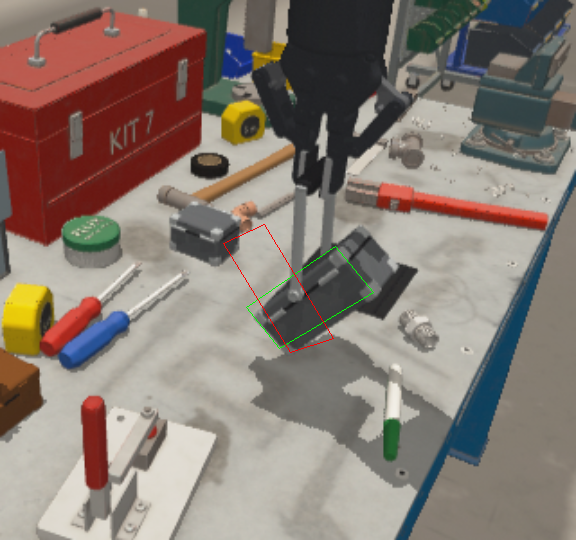

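The green model (+50°, world +x end sunk) fits the picture and the red one doesn't, so the heavy end is +x. Next, carry the case over the mat.

Emit:
servo_tool([
  [-1,[-0.02,0.001,0],0],
  [-1,[-0.055,0.003,0],0],
  [-1,[-0.1,0.005,0],0],
  [-1,[-0.145,0.007,0],0],
  [-1,[-0.19,0.009,0],0],
  [-1,[-0.225,0.011,0],0],
  [-1,[-0.25,0.011,0],0],
  [-1,[-0.263,0.011,0],0],
])

```text
time: 5.95
tool_pos: [442.3, -419.6, 244.3]
ee_rot: [-0.0, 0.717, 0.697, -0.0]
force: [0.0, 0.7, -5.9]
width: 13.8
grasp_force: 97.9
```

Emit:
servo_tool([
  [-1,[0,0,0.01],0],
  [-1,[0,0,0.025],0],
  [-1,[0,0,0.04],0],
  [-1,[0,0,0.055],0],
  [-1,[0,0,0.065],0],
  [-1,[0,0,0.07],0],
  [-1,[0,0,0.07],0],
  [-1,[0,0,0.07],0],
])

```text
time: 6.95
tool_pos: [442.9, -418.6, 175.4]
ee_rot: [0.001, 0.717, 0.697, -0.0]
force: [-0.1, -0.3, -6.0]
width: 14.2
grasp_force: 97.8
```

Emit:
servo_tool([
  [-1,[0,0,0],0],
  [-1,[0,0,0],0],
  [-1,[0,0,0],0],
  [-1,[0,0,0],0],
  [-1,[0,0,0],0],
  [-1,[0,0,0],0],
])

```text
time: 7.7
tool_pos: [442.5, -418.1, 174.6]
ee_rot: [0.0, 0.717, 0.697, -0.0]
force: [-0.4, 0.4, -6.6]
width: 14.0
grasp_force: 97.8
```

```bash
python3 - <<'E'
from h import *
import cv2
s=bot.state();print(s['tool_pos'],s['force'])
im=bot.snapshot('scene')
P=s['tool_pos']+[0,0,19-100]
for t in(50,):
    r=R.from_euler('y',t,degrees=True)
    pts=[px('scene',P+r.apply([x,28,z-18])) for x,z in((60,-25),(60,25),(-60,25),(-60,-25))]
    print(pts); cv2.polylines(im,[np.array(pts,int)],True,(0,255,0),1)
cv2.imwrite('pics/c.png',cv2.resize(im[100:300,300:520],None,fx=2.7,fy=2.7,interpolation=cv2.INTER_CUBIC))
E
```

```text
[ 442.50486369 -418.05419384  174.62989327] [-0.37752697  0.39081955 -6.5982452 ]
[array([423.7, 235.3]), array([409.4, 217.8]), array([451.4, 189.7]), array([466.9, 209. ])]
```

View pics/c.png

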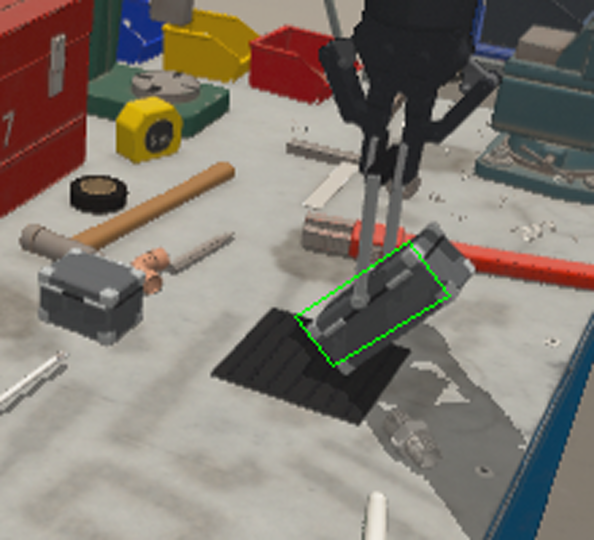

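The green model sits about 8 mm further from the base than the real case, so the pivot is near x = 435 mm. The low edge is over the mat. I lower in small steps, watching the force.

Emit:
servo_tool([
  [-1,[0,0.004,0.006],0],
  [-1,[0,0.008,0.012],0],
  [-1,[0,0.008,0.014],0],
  [-1,[0,0.008,0.014],0],
  [-1,[0,0.008,0.014],0],
  [-1,[0,0.008,0.014],0],
])

```text
time: 8.5
tool_pos: [450.4, -418.3, 160.7]
ee_rot: [0.0, 0.717, 0.697, -0.0]
force: [0.5, -0.5, -6.7]
width: 14.0
grasp_force: 97.8
```

Emit:
servo_tool([
  [-1,[0,0,0.001],0],
  [-1,[0,0,0.002],0],
  [-1,[0,0,0.002],0],
  [-1,[0,0,0.002],0],
])

```text
time: 9.0
tool_pos: [450.9, -418.8, 159.6]
ee_rot: [0.001, 0.717, 0.697, -0.0]
force: [-0.2, 0.7, -0.4]
width: 14.1
grasp_force: 98.8
```

Emit:
servo_tool([
  [-1,[0,0,0.001],0],
  [-1,[0,0,0.002],0],
  [-1,[0,0,0.002],0],
  [-1,[0,0,0.002],0],
])

```text
time: 9.5
tool_pos: [452.0, -419.5, 159.4]
ee_rot: [0.002, 0.717, 0.697, 0.0]
force: [-0.4, 0.9, 6.5]
width: 13.9
grasp_force: 100.0
```

Contact at TCP z ≈ 160 mm. Now the swing, following the arc of the pivot about the low edge.

Emit:
servo_tool([
  [-1,[0,0.002,-0.002],0],
  [-1,[0,0.0065,-0.0025],0],
  [-1,[0,0.013,-0.0025],0],
  [-1,[0,0.019,-0.002],0],
  [-1,[0,0.0255,-0.0005],0],
  [-1,[0,0.0315,0.0015],0],
  [-1,[0,0.0375,0.004],0],
  [-1,[0,0.0375,0.004],0],
])

```text
time: 10.5
tool_pos: [487.9, -418.8, 151.5]
ee_rot: [-0.001, 0.717, 0.697, 0.0]
force: [-0.4, -0.1, -5.3]
width: 14.0
grasp_force: 98.1
```

```bash
python3 - <<'E'
from h import *
import cv2
s=bot.state();print(s['tool_pos'],s['force'])
im=bot.snapshot('scene')
cv2.imwrite('pics/d.png',cv2.resize(im[100:300,300:520],None,fx=2.7,fy=2.7,interpolation=cv2.INTER_CUBIC))
E
```

```text
[ 487.94955526 -418.75863712  151.53389927] [-0.43570915 -0.1401875  -5.32825984]
```

View pics/d.png

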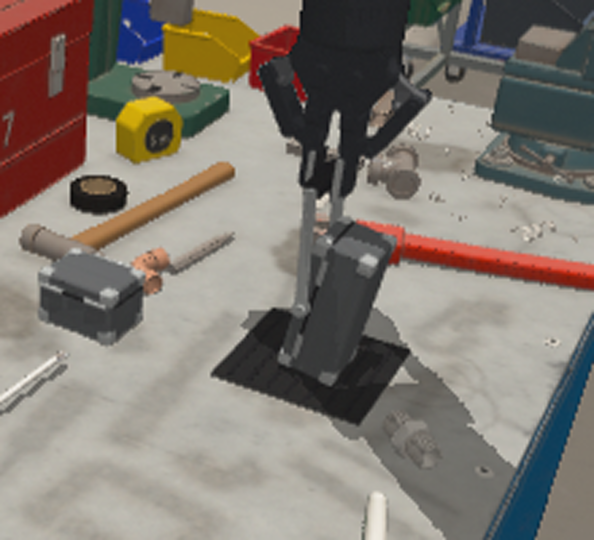

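The case has swung up to nearly upright on the mat, its foot at crop (320,365). I finish the arc.

Emit:
servo_tool([
  [-1,[0,0.003,0.001],0],
  [-1,[0,0.006,0.0025],0],
  [-1,[0,0.009,0.004],0],
  [-1,[0,0.011,0.005],0],
  [-1,[0,0.011,0.005],0],
  [-1,[0,0.011,0.005],0],
])

```text
time: 11.3
tool_pos: [499.1, -419.6, 147.6]
ee_rot: [0.0, 0.717, 0.697, 0.0]
force: [-0.6, 0.9, -5.6]
width: 13.9
grasp_force: 98.2
```

```bash
python3 - <<'E'
from h import *
import cv2
s=bot.state();print(s['tool_pos'],s['force'])
im=bot.snapshot('scene')
cv2.imwrite('pics/e.png',cv2.resize(im[100:300,300:520],None,fx=2.7,fy=2.7,interpolation=cv2.INTER_CUBIC))
E
```

```text
[ 499.07390569 -419.61493236  147.63616655] [-0.62438165  0.87564011 -5.58339733]
```

View pics/e.png

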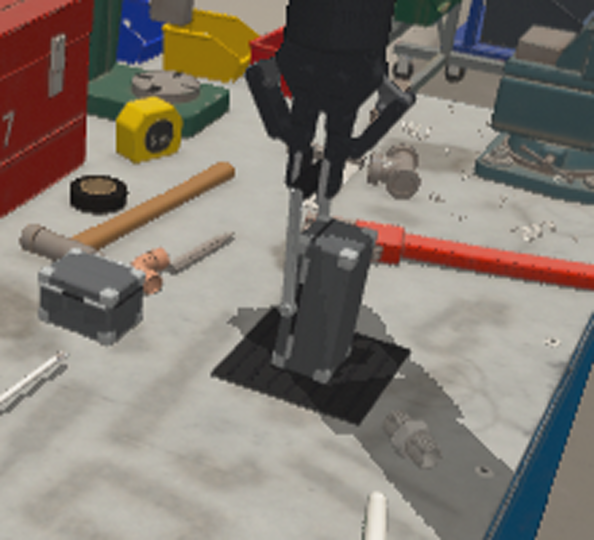

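It is nearly upright but still carried by the handle (5.6 N). I lower it the last few mm.

Emit:
servo_tool([
  [-1,[0,0.001,0.001],0],
  [-1,[0,0.001,0.002],0],
  [-1,[0,0.001,0.002],0],
  [-1,[0,0.001,0.002],0],
])

```text
time: 11.85
tool_pos: [500.7, -419.8, 146.3]
ee_rot: [0.001, 0.717, 0.697, 0.0]
force: [1.4, -0.1, -1.0]
width: 14.2
grasp_force: 98.4
```

Emit:
servo_tool([
  [-1,[0,0,0.001],0],
  [-1,[0,0,0.002],0],
  [-1,[0,0,0.002],0],
  [-1,[0,0,0.002],0],
])

```text
time: 12.35
tool_pos: [501.1, -420.3, 146.2]
ee_rot: [0.001, 0.717, 0.697, 0.0]
force: [-0.4, 3.1, 6.3]
width: 14.2
grasp_force: 99.7
```

Flat on its end: z = 146.3 mm as predicted, and the load is off the handle. I unload and release.

Emit:
servo_tool([
  [-1,[0,0,-0.0015],0],
  [-1,[0,0,-0.0015],0],
  [-0.4,[0,0,-0.0015],0],
  [-0.4,[0,0,-0.0015],0],
  [-0.4,[0,0,-0.0015],0],
  [0.3,[0,0,-0.0015],0],
  [0.3,[0,0,-0.0015],0],
  [0.3,[0,0,-0.0015],0],
])

```text
time: 13.35
tool_pos: [500.0, -419.7, 145.1]
ee_rot: [-0.0, 0.717, 0.697, -0.0]
force: [-0.2, -0.2, 0.6]
width: 55.4
grasp_force: 0.0
```

```bash
python3 - <<'E'
from h import *
import cv2
s=bot.state();print(s['tool_pos'],s['force'],s['width'])
im=bot.snapshot('scene')
cv2.imwrite('pics/f.png',cv2.resize(im[100:300,300:520],None,fx=2.7,fy=2.7,interpolation=cv2.INTER_CUBIC))
E
```

```text
[ 499.96113277 -419.65486545  145.10598632] [-0.23693569 -0.16925393  0.61371388] 55.38063489190349
```

View pics/f.png

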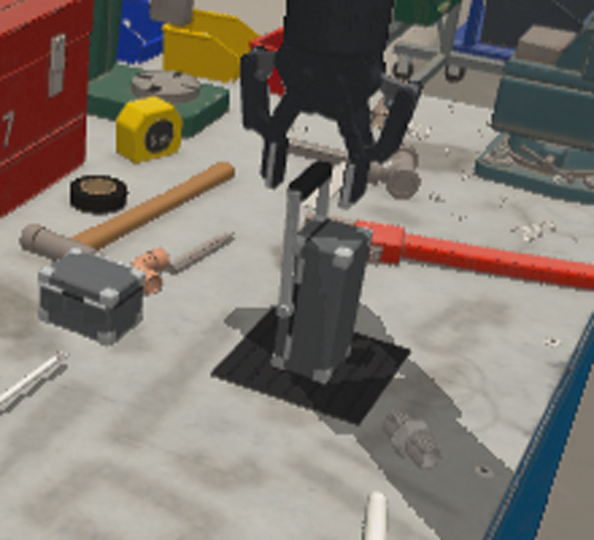

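The case stands upright on the mat and the handle stays up between the open fingers at crop (310,180). I back off straight up.

Emit:
servo_tool([
  [0.6,[0,0,0],0],
  [0.6,[0,0,-0.01],0],
  [0.6,[0,0,-0.03],0],
  [0.6,[0,0,-0.06],0],
  [0.6,[0,0,-0.1],0],
  [0.6,[0,0,-0.14],0],
  [0.6,[0,0,-0.14],0],
  [0.6,[0,0,-0.14],0],
])

```text
time: 14.4
tool_pos: [500.0, -419.6, 286.1]
ee_rot: [0.001, 0.717, 0.697, 0.0]
force: [0.3, 0.6, -0.1]
width: 68.4
grasp_force: 0.0
```

```bash
python3 - <<'E'
from h import *
import cv2
s=bot.state();print(s['tool_pos'],s['force'],s['width'])
im=bot.snapshot('scene')
P=[475,-418,63]
for x in(-25,25):
  pts=[px('scene',np.array(P)+[x,y,z]) for y,z in((-28,-60),(28,-60),(28,60),(-28,60))]
  cv2.polylines(im,[np.array(pts,int)],True,(0,255,0),1)
cv2.imwrite('pics/g.png',cv2.resize(im[100:300,300:520],None,fx=2.7,fy=2.7,interpolation=cv2.INTER_CUBIC))
E
```

```text
[ 499.99031257 -419.61334513  286.06930832] [ 0.26871546  0.59223301 -0.13604794] 68.40157871986553
```

View pics/g.png

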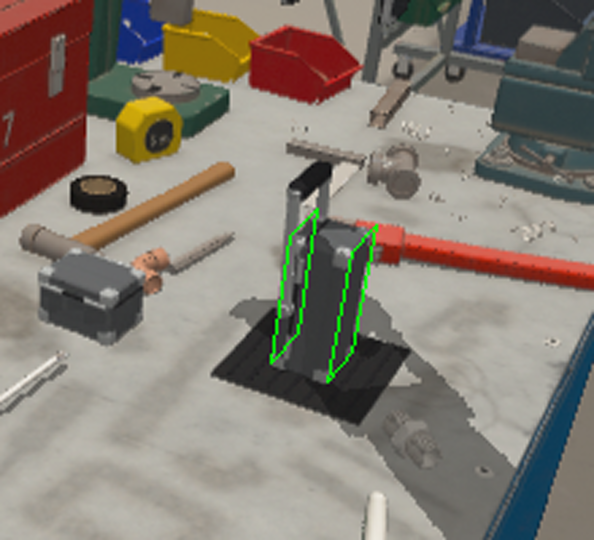

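The model outline of an upright case at (475, -418) matches the picture. The case is free, near the middle of the mat, and the gripper is well clear.

```bash
python3 -c "
from bench import bot
print(bot.job_done())"
```

```text
the job is handed in; nothing more can be done
None
```

The heavy end was the one pointing away from the robot (world +x); the long case now stands upright on it, let go, within a few mm of the mat's middle by the last picture, with the short case untouched, and the job is handed in (no verdict was returned).

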